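Draw a fragile clay strip out of the drying box

ROBOT

A 6-joint arm with a two-finger parallel gripper is mounted at the origin on the work surface. World frame = base frame: x ahead of the robot, y to its left, z up, the work surface at z = 0. Lengths are in mm, angles in rad, forces in N, time in s.
With the tool pointing down it reaches from about 275 to 1000 mm from the base axis. Payload 8.4 kg.
Tool frame: the origin (TCP) lies at the very end of the fingers, on their centre line; the grasp point (between the pads) lies 19 mm behind it (r.pinch_z is the distance from the TCP to the grasp point, in mm); z points along the fingers, y is the line along which they close (so a half turn about z gives the same grasp; the last joint's range is limited). The gripper opens to 85 mm and grips with 20 to 120 N. Pads are 22 mm wide; open, the fingers measure 114 mm over their backs; the gripper's body (76 mm by 85 mm) begins 54 mm behind the grasp point. The pads swing forward as they close: fully open they stand 13 mm farther back than shut.
Start: joints at [-0.002, 0.353, 1.633, -0, 1.155, -0.002], TCP at [625.002, -0, 231.281] pointing down, gripper open.
Joint ranges: [-2.63, 2.63], [-0.92, 2.1], [0.06, 2.66], [-1.3, 4.44], [0, 2.69], [-3.02, 3.02]. Speed limits (rad/s): [2.22, 2.22, 2.79, 3.14, 3.14, 3.14].

INTERFACE

Orientations are given as [roll, pitch, yaw] about the fixed x, y, z axes, in that order (R = Rz(yaw) Ry(pitch) Rx(roll)).
In Python, from rig import r gives the robot as it stands.
- The arm moves only by the tool carry_out, never from a script. Its argument "series" is a list of rows, each a list of 7 numbers: the turn, a rotation vector about the tool's x, y, z as a fraction of full scale, then the shift along the tool's x, y, z as a fraction of full scale, then the gripper command: -1 is fully open, 1 is shut, values between are in proportion. A call has 1 to 8 rows; each row is the pose to reach, as a shift and turn from the pose commanded when the call began, along the tool's axes at that moment, turning the shorter way round; what a row does not reach only later rows make up. Full scale, the value 1, is 0.25 m for a shift and pi rad for a turn. A row lasts 1/8 s, in which the tool goes at most 62.5 mm and 10.7 degrees, less where a joint would pass 70% of its speed; a pose out of reach is approached as far as the arm can. A call with a number of a shift or a turn outside -1 to 1 is refused whole. A call with a gripper value outside its range is refused whole. The fingers move at their own pace and stop on an object; "force" is the grip in N (left out, the last holds). Time passes only in rows, so rows that repeat a pose let the fingers close. It gives the time, the measured TCP pose, the force, the opening and the grip force at its end, in the units of the state.
- r.sense(): the state, without advancing time (a new reading comes with each control period).
- r.grab_frame(name): name is "scene" or "side" or "wrist"; returns the picture (400x640x3 uint8, red, green, blue); there is no depth.
- r.get_calibration(name): a dict with "K" (3x3 intrinsics, pixels), "distortion" ([k1, k2, p1, p2, k3] as OpenCV has them; the pictures are not rectified), "pose" (4x4, takes a point from camera to world coordinates). Camera axes: x right, y up, looking along -z (the intrinsics and any distortion apply to the point x, -y, -z); pixel columns grow to the right and rows downward; lengths in mm; the calibration is good to about 2 mm. A picture is of the moment at which its call begins: read the wrist's pose just before it. get_calibration takes no time and is no camera call; for the wrist camera it gives the pose at the moment of the call.
- r.sign_off(): hands the job in; it is judged then, once.
Trained networks look in the newest picture that a camera, given by its name, has taken for a name from the list of things; names that differ only in an ending like _2 or _b are one class to them, and where a whole thing is asked for, a point or a joint stands for the part that bears it (a point fixed in the world has none). Each returns a list of dicts, best first, with "score" (0 to 1); they miss things now and then, are a little off and sometimes report something else, mostly with a low value. They report only what shows in the picture. A call takes as long as a camera call. They do not tell look-alikes from the thing itself.
- r.silhouettes(camera, label): "region" (400x640 bool, what is visible of it) and "position" ([row, column] in pixels, amid what is visible of it).
The state is a dict: "clock": time; "qpos": joint angles; "qvel": joint speeds; "joint_efforts": joint torques, N m; "eef_pos": TCP position; "tcp_rot": TCP orientation; "contact_force": force on the tool from outside, world axes, zero at the start; "wrist_torque": the same for the moment, N m; "opening": opening from 0.0 (shut) to 1.0 (fully open); "grasp_force": force on a finger pad.
Only numpy, scipy, OpenCV 4.12 (cv2) and the standard library are available. Lean on these libraries where they do the work, as an engineer would, in place of code of your own. Each camera call takes 0.05 s, during which the arm holds its last target. There are 200 camera calls.

TASK

The fragile clay strip in the grey drying box with blue cover boards is longer than the opening in the box's top: grip it, tip one end up and out through the opening while the other end is still under its cover board, and draw it out on the slant, gently, never jamming or knocking it against the box. Finish while holding it: level in the gripper, well clear above the box (about a hand's breadth), touching nothing else. Leave the jar and tile on the box, and the green bottle, mug and bowl around it, where they stand.

Things in the scene. Friction and masses are not known exactly. Their poses are not given: they have to be found in the camera images.
- strip_mid (a point): centre of the fragile fired-clay strip, a cream straight bar 26 wide x 260 long x 16 mm high with yellow, green and blue bands near its ends; 140 to 280 g. Its y axis runs along its length, z up. It lies level inside the box along the box's length, loose on the two rests, centre 58 mm above the table
- strip_a (a point): centre of the strip's +y end face, 130 mm from strip_mid
- strip_b (a point): centre of the strip's -y end face, 130 mm from strip_mid
- strip: the same strip; origin at the centre of its underside, axes as strip_mid
- box: heavy fixed drying box of grey-painted wood, origin under its centre on the table, y along its length, x across. Outside 156 (x) x 392 (y) mm, inside 140 x 380 mm; floor 8 mm and side walls up to 85 mm above the table. The strip lies on two black crosswise rests across the inside: tops 50 mm above the table, 12 mm thick, 85 mm either side of the middle
- opening (a point): centre of the opening in the box's top, 93 mm above the table, axes as the box: 140 (x) x 210 (y) mm, between the two cover boards. The strip's ends lie about 25 mm under the covers (3 to 47 mm, as it lies off-centre); about 60 mm (38 to 82) is free beyond each end, so it can slide lengthwise
- cover_a (a point): centre of the top face of the blue cover board at the box's +y end, 152 mm from the middle, fixed: 162 (x) x 94 (y) x 8 mm, underside 85 mm and top 93 mm above the table
- cover_b (a point): the same for the cover board at the box's -y end
- jar_mid (a point): centre of a small loose orange jar with a blue lid, 42 mm across, 50 mm high, standing on one of the cover boards about 163 mm from the box's middle
- tile_mid (a point): centre of a loose terracotta test tile 45 x 45 x 9 mm lying on the other cover board, about 163 mm from the box's middle
- jar: the same jar; origin at the centre of its underside
- tile: the same tile; origin at the centre of its underside
- green_bottle: loose green glaze bottle 76 mm across, 210 mm high, beyond the box; origin at the centre of its underside
- mug: loose white mug 80 mm across, 90 mm high, to the robot's right; origin at the centre of its underside
- bowl: loose terracotta bowl 130 mm across, 60 mm high, to the robot's left; origin at the centre of its underside
Not all that is in view belongs to the job. Of the things that look like the jar, the smaller one is meant.

How it is judged:
By the outcome, as a careful person would: the job done as asked, in the order asked, and still so for the second after the job is handed in, while the arm keeps its last pose, push and grip.
It also fails if it takes over 40 s, if anything falls off the work surface, if the arm or the gripper's body presses on something with over 40 N, if the wrist force passes 120 N, or if a joint passes its speed limit or range.

## Working session

There is one attempt and no reset: what is moved stays moved. The work goes in short steps, Python scripts to look and compute and a tool call to move; the robot and the scene stay as the last step left them, time stands still between calls to the robot, and variables do not carry over. Pictures are saved under pics/ and viewed, at most 10 in all, crops included, and the job is handed in when it is done.

Besides the shell and the picture viewer there is one more tool, called after "Emit:" in YAML: its name, and indented under it one key for each argument. carry_out: Moves the arm, as the interface text tells. Its arguments: {"type":"object","properties":{"series":{"type":"array"},"force":{"type":"number"}},"required":["series"]}

```bash
mkdir -p pics; ls; cat > h.py <<'E'
from rig import r
import numpy as np, cv2
def ray(cam,px,c=None):
    c=c or r.get_calibration(cam)
    K=np.array(c["K"],float);d=np.array(c["distortion"],float);T=np.array(c["pose"],float)
    u=cv2.undistortPoints(np.array([[px]],float),K,d)[0,0]
    v=T[:3,:3]@np.array([u[0],-u[1],-1.0]); return T[:3,3],v
def atz(cam,px,z,c=None):
    o,v=ray(cam,px,c); return o+v*(z-o[2])/v[2]
def proj(cam,P,c=None):
    c=c or r.get_calibration(cam)
    T=np.array(c["pose"],float);q=(np.atleast_2d(P)-T[:3,3])@T[:3,:3]
    q=q*[1,-1,-1]
    return cv2.projectPoints(q,np.zeros(3),np.zeros(3),np.array(c["K"],float),np.array(c["distortion"],float))[0][:,0]
def save(cam,name):
    im=r.grab_frame(cam); cv2.imwrite(f"pics/{name}.png",im[:,:,::-1]); return im
E
python3 - <<'E'
from h import *
ims=[save(c,c+"0") for c in ("scene","side","wrist")]
for c in ("scene","side","wrist"):
    print(c,np.round(r.get_calibration(c)["pose"],2).tolist())
for c,Z in (("scene",0),("side",0),("wrist",0)):
    for l,z in (("strip",58),("box",40),("cover_a",93),("jar",118),("tile",97),("green_bottle",105),("mug",45),("bowl",30)):
        for d in r.silhouettes(c,l)[:3]:
            row,col=d["position"]; print(c,l,round(d["score"],2),(int(col),int(row)),d["region"].sum(),atz(c,(col,row),z).round(0)[:2])
print(r.sense())
E
```

```text
pics
scene [[-0.15, -0.74, 0.66, 1537.74], [0.99, -0.12, 0.1, 146.89], [0.0, 0.67, 0.75, 1229.96], [0.0, 0.0, 0.0, 1.0]]
side [[0.94, 0.22, -0.27, 196.01], [-0.35, 0.57, -0.74, -926.47], [-0.01, 0.79, 0.61, 860.32], [0.0, 0.0, 0.0, 1.0]]
wrist [[1.0, 0.0, 0.0, 625.24], [-0.0, 0.96, 0.29, 74.63], [-0.0, -0.29, 0.96, 374.26], [0.0, 0.0, 0.0, 1.0]]
scene strip 0.97 (327, 207) 566 [519.  24.]
scene box 0.61 (328, 216) 6281 [540.  30.]
scene cover_a 0.96 (327, 216) 6246 [587.  31.]
scene cover_a 0.21 (326, 205) 624 [545.  24.]
scene jar 0.9 (422, 205) 438 [520. 310.]
scene jar 0.6 (377, 183) 225 [453. 168.]
scene tile 0.73 (271, 206) 181 [ 577. -139.]
scene green_bottle 0.86 (292, 270) 1431 [799. -34.]
scene mug 0.58 (198, 147) 755 [ 299. -472.]
scene bowl 0.63 (495, 241) 1143 [555. 549.]
scene bowl 0.57 (374, 186) 227 [378. 162.]
side strip 0.59 (309, 201) 505 [526.  56.]
side box 0.56 (319, 215) 6023 [538.   0.]
side cover_a 0.85 (323, 217) 6078 [526. -71.]
side jar 0.65 (278, 168) 220 [466. 177.]
side jar 0.6 (262, 163) 194 [427. 226.]
side tile 0.46 (351, 225) 245 [ 583. -135.]
side g
[... 589 characters left out ...]
{'clock': 1.35, 'qpos': array([-2.41413471e-03,  3.52999366e-01,  1.63341592e+00, -2.51530577e-05,
        1.15521113e+00, -2.42678462e-03]), 'qvel': array([-0.0015299 , -0.00023571,  0.00111832, -0.00077467, -0.00193521,
       -0.00115588]), 'joint_efforts': array([ 5.15280390e-04, -6.05178380e+01, -3.42438304e+01,  9.86257919e-05,
        1.07407672e-03, -1.08151772e-05]), 'eef_pos': array([ 6.24989027e+02, -1.66925108e-02,  2.31274543e+02]), 'tcp_rot': array([-3.14155884e+00,  2.29297091e-05,  1.57081913e+00]), 'contact_force': array([-0.21318603, -0.22913071,  0.81952027]), 'wrist_torque': array([-0.02342839,  0.01049637,  0.01807743]), 'grasp_force': 0.0, 'opening': 1.0028898941158784}
```

View pics/wrist0.png

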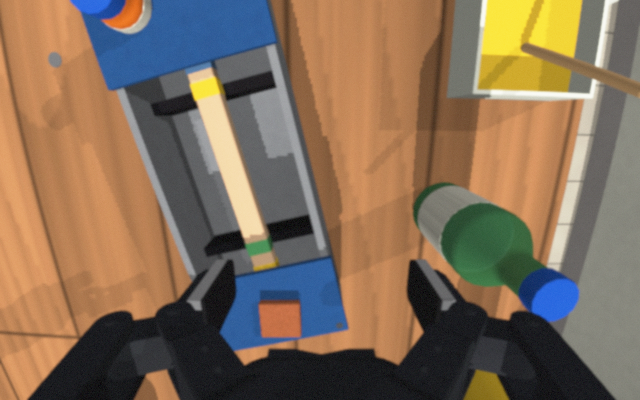

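View pics/side0.png

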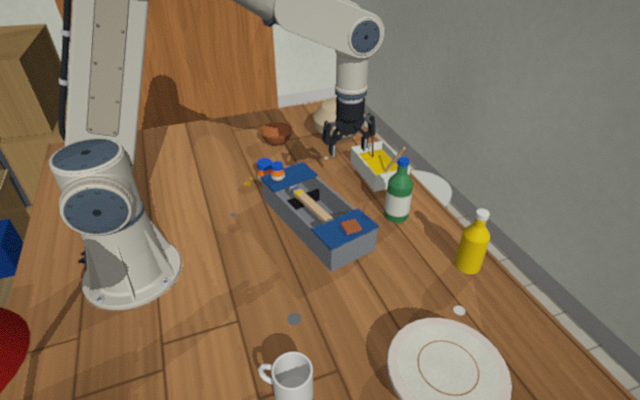

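The wrist view shows the box turned clockwise. The cover's inner corners are at about (110,90) and (277,44) at the jar end, and (331,258) at the tile end. The outer tile-end corner is at (347,328). The strip runs from (203,70) to (264,268). The jar is at (125,10), on the robot's left, and the tile is at (280,318). The side view agrees, and shows a second, jar-like object beside the box.

```bash
cat >> h.py <<'E'
from scipy.optimize import least_squares
def fitbox(px,pts,c):
    px=np.array(px,float);pts=np.array(pts,float)
    def f(p):
        a=p[2];R=np.array([[np.cos(a),-np.sin(a),0],[np.sin(a),np.cos(a),0],[0,0,1]])
        return (proj("wrist",pts@R.T+[p[0],p[1],0],c)-px).ravel()
    s=least_squares(f,[540,25,0.25],loss="soft_l1"); return s.x,f(s.x).reshape(-1,2).round(1).tolist()
E
python3 - <<'E'
from h import *
c=r.get_calibration("wrist")
for p in [(110,90),(277,44),(331,258),(347,328)]: print(p,atz("wrist",p,93,c).round(1)[:2])
p,e=fitbox([(110,90),(277,44),(331,258),(347,328)],[(-81,105,93),(81,105,93),(81,-105,93),(81,-199,93)],c)
print("box",p.round(3),e)
a,b=atz("wrist",(203,72),66,c),atz("wrist",(264,268),66,c)
print("strip",a.round(1),b.round(1),np.arctan2(-(a-b)[0],(a-b)[1]))
E
```

```text
(110, 90) [431.3 103. ]
(277, 44) [587.5 137.8]
(331, 258) [636.1 -65.6]
(347, 328) [ 655.4 -154.6]
box [5.32871e+02 1.84660e+01 2.26000e-01] [[-0.9, 0.4], [0.9, -1.4], [-0.8, 0.1], [0.7, 1.9]]
strip [510.6 119.8  66. ] [559.1 -92.   66. ] 0.22510000647685582
```

Emit:
carry_out:
  series:
    - [0,0,-0.018,0.018,-0.09,0.06,-1]
    - [0,0,-0.036,0.037,-0.184,0.12,-1]
    - [0,0,-0.054,0.055,-0.276,0.2,-1]
    - [0,0,-0.072,0.074,-0.368,0.28,-1]
    - [0,0,-0.072,0.074,-0.368,0.28,-1]
    - [0,0,-0.072,0.074,-0.368,0.28,-1]
  force: 40

```text
clock: 2.1
eef_pos: [534.4, 18.4, 162.1]
tcp_rot: [3.14, 0.0, 1.796]
contact_force: [-0.3, -1.0, -0.5]
opening: 0.998
grasp_force: 0.0
```

```bash
python3 - <<'E'
from h import *
s=r.sense();print(s["eef_pos"],s["tcp_rot"],s["contact_force"])
c=r.get_calibration("wrist");save("wrist","w1")
for P in [(533,18.5)]:
    a=.226;R=np.array([[np.cos(a),-np.sin(a)],[np.sin(a),np.cos(a)]])
    for q in [(-81,105,93),(81,105,93),(-81,-105,93),(81,-105,93),(0,85,66),(0,-85,66),(0,0,66)]:
        w=R@np.array(q[:2])+P; print(q,proj("wrist",[*w,q[2]],c).round(0))
E
```

```text
[534.37575576  18.44742816 162.14051191] [3.13977907e+00 4.19047243e-04 1.79604051e+00] [-0.2571694  -0.99042788 -0.45609171]
(-81, 105, 93) [[197.  73.]]
(81, 105, 93) [[438.  72.]]
(-81, -105, 93) [[226. 333.]]
(81, -105, 93) [[411. 333.]]
(0, 85, 66) [[318. 104.]]
(0, -85, 66) [[319. 296.]]
(0, 0, 66) [[318. 210.]]
```

View pics/w1.png

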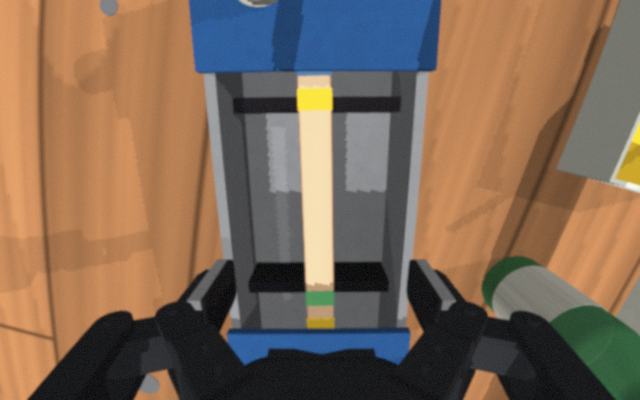

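The projected box corners match the picture: the jar-side cover edge is at row 72, columns 196–437. The strip lies between the fingers at about column 317. Next I go down to grip it near mid-box.

Emit:
carry_out:
  series:
    - [0,0,0,0,0,0.08,-1]
    - [0,0,0,0,0,0.17,-1]
    - [0,0,0,0,0,0.26,-1]
    - [0,0,0,0,0,0.34,-1]
    - [0,0,0,0,0,0.41,-1]
    - [0,0,0,0,0,0.46,-1]
    - [0,0,0,0,0,0.495,-1]
    - [0,0,0,0,0,0.495,-1]

```text
clock: 3.15
eef_pos: [532.8, 18.5, 37.1]
tcp_rot: [-3.141, -0.0, 1.797]
contact_force: [0.7, -0.9, -0.2]
opening: 1.003
grasp_force: 0.0
```

Emit:
carry_out:
  series:
    - [0,0,0,0,0,0,0]
    - [0,0,0,0,0,0,0.4]
    - [0,0,0,0,0,0,0.7]
    - [0,0,0,0,0,0,1]
    - [0,0,0,0,0,0,1]
    - [0,0,0,0,0,0,1]
  force: 35

```text
clock: 3.9
eef_pos: [533.2, 18.5, 38.0]
tcp_rot: [3.141, 0.0, 1.797]
contact_force: [-1.3, -0.2, 5.9]
opening: 0.299
grasp_force: 34.8
```

Emit:
carry_out:
  series:
    - [0,0,0,0,0,-0.008,1]
    - [0,0,0,0,0,-0.016,1]
    - [0,0,0,0,0,-0.026,1]
    - [0,0,0,0,0,-0.026,1]
    - [0,0,0,0,0,-0.026,1]

```text
clock: 4.53
eef_pos: [533.0, 18.5, 44.0]
tcp_rot: [-3.142, -0.0, 1.797]
contact_force: [-0.8, -0.5, -2.0]
opening: 0.297
grasp_force: 34.5
```

```bash
python3 - <<'E'
from h import *
s=r.sense();print(s["eef_pos"],s["tcp_rot"],s["contact_force"],s["wrist_torque"])
c=r.get_calibration("wrist");w=save("wrist","w2");sd=save("side","s2")
cv2.imwrite("pics/w2s.png",np.vstack([w[:,:,::-1][:260],cv2.resize(sd[150:260,230:400,::-1],(640,320),interpolation=cv2.INTER_CUBIC)]))
P=np.array((533,18.5));a=.226;R=np.array([[np.cos(a),-np.sin(a)],[np.sin(a),np.cos(a)]])
for q in [(-81,105,93),(81,105,93),(0,85,72),(0,95,72),(0,-105,93)]:
    w=R@np.array(q[:2])+P; print(q,proj("wrist",[*w,q[2]],c).round(0),proj("side",[*w,q[2]]).round(0))
E
```

```text
[532.97962649  18.49726886  44.00735222] [-3.14155920e+00 -3.57649703e-08  1.79701435e+00] [-0.76610884 -0.53545297 -1.98333315] [ 0.04986449 -0.01215727  0.02519195]
(-81, 105, 93) [[50. 20.]] [[274. 190.]]
(81, 105, 93) [[589.  20.]] [[319. 174.]]
(0, 85, 72) [[319.  89.]] [[301. 190.]]
(0, 95, 72) [[319.  60.]] [[299. 189.]]
(0, -105, 93) [[320. 490.]] [[336. 218.]]
```

View pics/w2s.png

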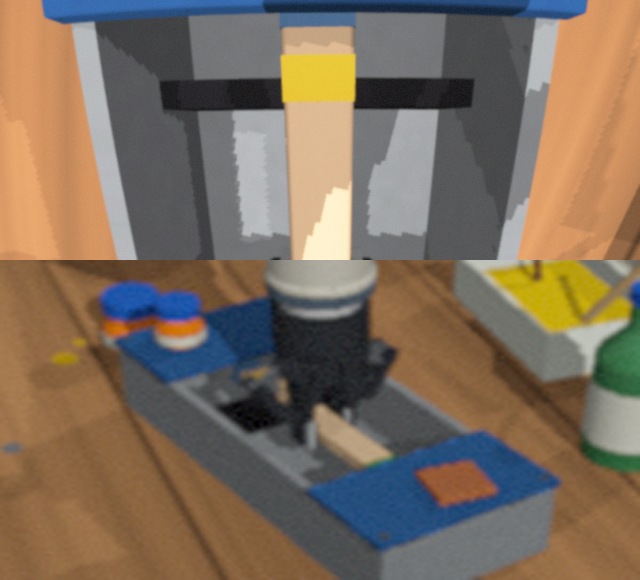

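The wrist view shows the gripped strip. Near the cover edge (row 20), the yellow band is at rows 55–100 and a blue band starts at row 27, so the +y end is still under the jar-side cover. Next I slide the strip 25 mm towards the tile end and look again.

Emit:
carry_out:
  series:
    - [0,0,0,-0.015,0,0,1]
    - [0,0,0,-0.035,0,0,1]
    - [0,0,0,-0.06,0,0,1]
    - [0,0,0,-0.085,0,0,1]
    - [0,0,0,-0.1,0,0,1]
    - [0,0,0,-0.1,0,0,1]
    - [0,0,0,-0.1,0,0,1]

```text
clock: 5.5
eef_pos: [538.5, -5.8, 44.0]
tcp_rot: [-3.141, -0.0, 1.797]
contact_force: [-0.8, 0.1, -2.7]
opening: 0.298
grasp_force: 34.5
```

```bash
python3 - <<'E'
from h import *
s=r.sense();print(s["eef_pos"],s["contact_force"],s["wrist_torque"])
c=r.get_calibration("wrist");w=save("wrist","w3")
P=np.array((533,18.5));a=.226;R=np.array([[np.cos(a),-np.sin(a)],[np.sin(a),np.cos(a)]])
for y in (60,70,80,90,95,100,105):
    w=R@np.array((0,y))+P; print(y,proj("wrist",[*w,73],c).round(0))
E
```

```text
[538.5193029   -5.81701089  43.99286082] [-0.79511914  0.07051277 -2.69452223] [0.00988939 0.00082616 0.02532601]
60 [[319.  89.]]
70 [[319.  60.]]
80 [[319.  29.]]
90 [[319.  -3.]]
95 [[319. -19.]]
100 [[319. -35.]]
105 [[319. -52.]]
```

View pics/w3.png

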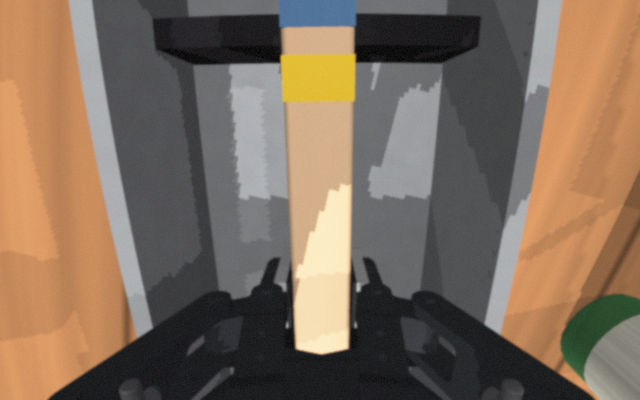

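Emit:
carry_out:
  series:
    - [0,0,0,-0.012,0,0,1]
    - [0,0,0,-0.03,0,0,1]
    - [0,0,0,-0.052,0,0,1]
    - [0,0,0,-0.06,0,0,1]
    - [0,0,0,-0.06,0,0,1]

```text
clock: 6.18
eef_pos: [542.0, -20.7, 44.0]
tcp_rot: [-3.142, -0.0, 1.797]
contact_force: [0.2, 0.5, -1.1]
opening: 0.296
grasp_force: 34.5
```

```bash
python3 - <<'E'
from h import *
s=r.sense();print(s["eef_pos"],s["contact_force"],s["wrist_torque"])
im=save("scene","sc3")
d=r.silhouettes("scene","strip");print([(x["score"],x["region"].sum(),x["position"]) for x in d])
P=np.array((533,18.5));a=.226;R=np.array([[np.cos(a),-np.sin(a)],[np.sin(a),np.cos(a)]])
x0,y0=290,170
big=cv2.resize(im[y0:y0+75,x0:x0+100,::-1],(800,600),interpolation=cv2.INTER_CUBIC)
for y in (85,95,105):
    w=R@np.array((0,y))+P; q=proj("scene",[*w,73])[0]; print(y,q.round(1),((q-[x0,y0])*8).round(0))
for y in (-105,105):
    w=R@np.array((70,y))+P; q=proj("scene",[*w,93])[0]; print("cover",y,((q-[x0,y0])*8).round(0))
cv2.imwrite("pics/sc3c.png",big)
E
```

```text
[541.98873319 -20.69980913  44.00652527] [ 0.18051385  0.4842068  -1.10753877] [-0.00095999 -0.02720844  0.03149379]
[(0.62, np.int64(466), [208.0, 328.6])]
85 [353.  205.6] [504. 285.]
95 [356.2 205.5] [530. 284.]
105 [359.4 205.3] [555. 282.]
cover -105 [ 16. 419.]
cover 105 [583. 388.]
```

View pics/sc3c.png

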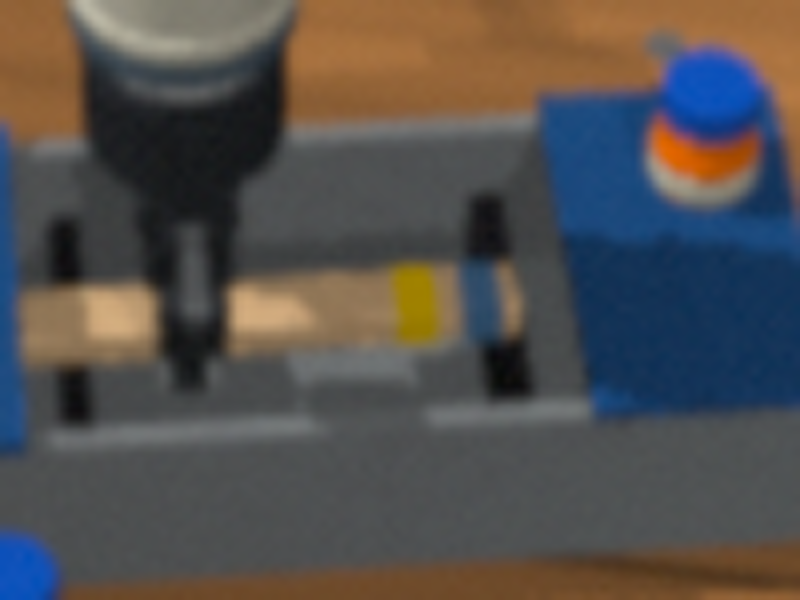

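The scene crop shows the +y end, past its blue band, at col 520, about 14 mm short of the cover edge. So the strip centre is at box y ≈ −39, and I hold it almost at mid-length. Next I work out the tilt and draw rows.

```bash
python3 - <<'E'
import numpy as np
D=np.deg2rad
def pose(yg,zg,th): return np.array([yg+19*np.sin(th),zg-19*np.cos(th)]),th
def tilt(deg): t=D(deg); return pose(-98+58*np.cos(t),64+4*deg/30+58*np.sin(t),t)
e0=(-98+58*np.cos(D(30)),68+29)
draw=lambda s: pose(e0[0]+s*np.cos(D(30)),e0[1]+s*.5,D(30))
e1=(e0[0]+87,e0[1]+50)
def lev(f): return pose(e1[0]-30*f,e1[1]+40*min(1,2*f)+35*f,D(30*(1-max(0,(f-.25)/.75))))
S=np.linspace
sm=lambda n:(lambda u:u*u*(3-2*u))(S(0,1,n+1))
T=[tilt(x) for x in 30*sm(16)]
W=[draw(s) for s in 100*sm(16)]
L=[lev(f) for f in sm(16)]
for nm,path in (("tilt",T),("draw",W),("level",L)):
    for k in (0,8):
        p0,t0=path[k]; ex=np.array([np.cos(t0),np.sin(t0)]);ez=np.array([np.sin(t0),-np.cos(t0)])
        print(nm,k,[[0,round((t-t0)/np.pi,3),0,round((p-p0)@ex/250,3),0,round((p-p0)@ez/250,3),1] for p,t in path[k+1:k+9]])
E
```

```text
tilt 0 [[0, np.float64(0.002), 0, np.float64(0.0), 0, np.float64(-0.002), 1], [0, np.float64(0.007), 0, np.float64(0.002), 0, np.float64(-0.006), 1], [0, np.float64(0.015), 0, np.float64(0.003), 0, np.float64(-0.013), 1], [0, np.float64(0.026), 0, np.float64(0.005), 0, np.float64(-0.022), 1], [0, np.float64(0.039), 0, np.float64(0.007), 0, np.float64(-0.032), 1], [0, np.float64(0.053), 0, np.float64(0.009), 0, np.float64(-0.044), 1], [0, np.float64(0.068), 0, np.float64(0.011), 0, np.float64(-0.057), 1], [0, np.float64(0.083), 0, np.float64(0.012), 0, np.float64(-0.071), 1]]
tilt 8 [[0, np.float64(0.016), 0, np.float64(0.004), 0, np.float64(-0.013), 1], [0, np.float64(0.031), 0, np.float64(0.007), 0, np.float64(-0.025), 1], [0, np.float64(0.045), 0, np.float64(0.009), 0, np.float64(-0.037), 1], [0, np.float64(0.057), 0, np.float64(0.011), 0, np.float64(-0.048), 1], [0, np.float64(0.068), 0, np.float64(0.013), 0, np.float64(-0.057), 1], [0, np.float64(0.076), 0, np.float64(0.013), 0, np.float64(-0.064), 1], [0, np.float64(0.081), 0, np.float64(0.014), 0, np.float64(-0.069), 1], [0, np
[... 1635 characters left out ...]
3), 0, np.float64(-0.187), 1], [0, np.float64(-0.056), 0, np.float64(0.05), 0, np.float64(-0.23), 1]]
level 8 [[0, np.float64(-0.021), 0, np.float64(-0.011), 0, np.float64(-0.016), 1], [0, np.float64(-0.041), 0, np.float64(-0.022), 0, np.float64(-0.032), 1], [0, np.float64(-0.06), 0, np.float64(-0.032), 0, np.float64(-0.048), 1], [0, np.float64(-0.076), 0, np.float64(-0.04), 0, np.float64(-0.062), 1], [0, np.float64(-0.091), 0, np.float64(-0.048), 0, np.float64(-0.073), 1], [0, np.float64(-0.102), 0, np.float64(-0.053), 0, np.float64(-0.083), 1], [0, np.float64(-0.109), 0, np.float64(-0.057), 0, np.float64(-0.089), 1], [0, np.float64(-0.111), 0, np.float64(-0.058), 0, np.float64(-0.091), 1]]
```

Emit:
carry_out:
  series:
    - [0,0.002,0,0,0,-0.002,1]
    - [0,0.007,0,0.002,0,-0.006,1]
    - [0,0.015,0,0.003,0,-0.013,1]
    - [0,0.026,0,0.005,0,-0.022,1]
    - [0,0.039,0,0.007,0,-0.032,1]
    - [0,0.053,0,0.009,0,-0.044,1]
    - [0,0.068,0,0.011,0,-0.057,1]
    - [0,0.083,0,0.012,0,-0.071,1]

```text
clock: 7.28
eef_pos: [541.5, -17.5, 62.1]
tcp_rot: [3.141, -0.263, 1.797]
contact_force: [-0.3, -0.3, -2.6]
opening: 0.298
grasp_force: 34.5
```

```bash
python3 - <<'E'
from h import *
s=r.sense();print({k:np.round(s[k],3) for k in ("eef_pos","tcp_rot","contact_force","wrist_torque","qpos")})
P=np.array((533,18.5));a=.226;d=s["eef_pos"][:2]-P
print("box y",-d[0]*np.sin(a)+d[1]*np.cos(a),"box x",d[0]*np.cos(a)+d[1]*np.sin(a))
E
```

```text
{'eef_pos': array([541.508, -17.54 ,  62.075]), 'tcp_rot': array([ 3.141, -0.263,  1.797]), 'contact_force': array([-0.296, -0.337, -2.554]), 'wrist_torque': array([-0.198, -0.051,  0.035]), 'qpos': array([-0.186,  0.502,  1.881,  0.312,  0.89 , -0.626])}
box y -37.03029925534065 box x 0.21534534506686498
```

Emit:
carry_out:
  series:
    - [0,0.016,0,0.004,0,-0.013,1]
    - [0,0.031,0,0.007,0,-0.025,1]
    - [0,0.045,0,0.009,0,-0.037,1]
    - [0,0.057,0,0.011,0,-0.048,1]
    - [0,0.068,0,0.013,0,-0.057,1]
    - [0,0.076,0,0.013,0,-0.064,1]
    - [0,0.081,0,0.014,0,-0.069,1]
    - [0,0.083,0,0.014,0,-0.07,1]

```text
clock: 8.28
eef_pos: [541.5, -18.7, 79.5]
tcp_rot: [-3.141, -0.522, 1.797]
contact_force: [0.4, -0.3, -1.8]
opening: 0.298
grasp_force: 34.5
```

```bash
python3 - <<'E'
from h import *
s=r.sense();print({k:np.round(s[k],3) for k in ("eef_pos","tcp_rot","contact_force","wrist_torque","qpos")})
P=np.array((533,18.5));a=.226;d=s["eef_pos"][:2]-P
print("box y",-d[0]*np.sin(a)+d[1]*np.cos(a),"box x",d[0]*np.cos(a)+d[1]*np.sin(a))
a_=save("scene","sc4");b=save("side","s4")
cv2.imwrite("pics/t4.png",np.hstack([cv2.resize(a_[140:260,270:390,::-1],(400,400),interpolation=cv2.INTER_CUBIC),cv2.resize(b[140:280,240:380,::-1],(400,400),interpolation=cv2.INTER_CUBIC)]))
E
```

```text
{'eef_pos': array([541.543, -18.698,  79.548]), 'tcp_rot': array([-3.141, -0.522,  1.797]), 'contact_force': array([ 0.363, -0.317, -1.78 ]), 'wrist_torque': array([-0.35 , -0.107,  0.02 ]), 'qpos': array([-0.312,  0.57 ,  1.801,  0.498,  1.11 , -0.84 ])}
box y -38.16623264384476 box x -0.00982302097153287
```

View pics/t4.png

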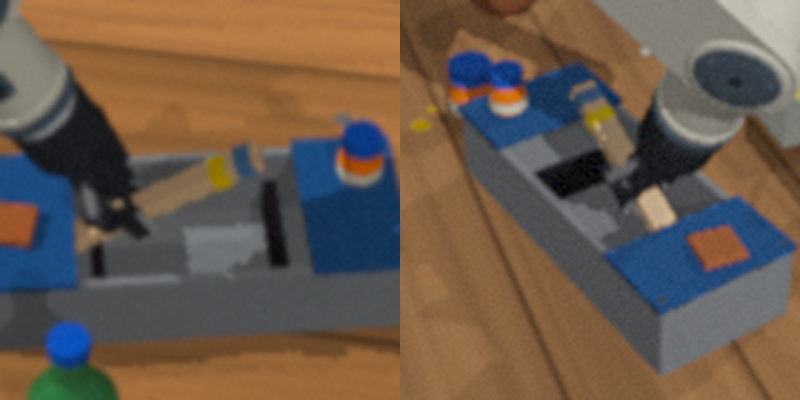

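The left crop shows the +y end (blue band near 245,160) raised out of the opening, with the other end still under the tile-side cover and nothing touching. Next I draw it out along its slant.

Emit:
carry_out:
  series:
    - [0,0,0,0.005,0,0,1]
    - [0,0,0,0.017,0,0,1]
    - [0,0,0,0.037,0,0,1]
    - [0,0,0,0.063,0,0,1]
    - [0,0,0,0.093,0,0,1]
    - [0,0,0,0.127,0,0,1]
    - [0,0,0,0.163,0,0,1]
    - [0,0,0,0.2,0,0,1]

```text
clock: 9.38
eef_pos: [531.7, 24.2, 104.8]
tcp_rot: [3.142, -0.521, 1.797]
contact_force: [-0.2, 0.0, -2.1]
opening: 0.299
grasp_force: 34.5
```

Emit:
carry_out:
  series:
    - [0,0,0,0.037,0,0,1]
    - [0,0,0,0.073,0,0,1]
    - [0,0,0,0.107,0,0,1]
    - [0,0,0,0.138,0,0,1]
    - [0,0,0,0.163,0,0,1]
    - [0,0,0,0.183,0,0,1]
    - [0,0,0,0.196,0,0,1]
    - [0,0,0,0.2,0,0,1]

```text
clock: 10.38
eef_pos: [522.1, 65.9, 129.5]
tcp_rot: [3.142, -0.521, 1.797]
contact_force: [-0.2, 0.1, -2.8]
opening: 0.299
grasp_force: 34.5
```

```bash
python3 - <<'E'
from h import *
s=r.sense();print({k:np.round(s[k],3) for k in ("eef_pos","tcp_rot","contact_force","wrist_torque","qpos")})
P=np.array((533,18.5));a=.226;d=s["eef_pos"][:2]-P
print("box y",-d[0]*np.sin(a)+d[1]*np.cos(a),"box x",d[0]*np.cos(a)+d[1]*np.sin(a))
a_=save("scene","sc5");b=save("side","s5")
cv2.imwrite("pics/t5.png",np.hstack([cv2.resize(a_[120:260,260:400,::-1],(400,400),interpolation=cv2.INTER_CUBIC),cv2.resize(b[120:280,230:390,::-1],(400,400),interpolation=cv2.INTER_CUBIC)]))
E
```

```text
{'eef_pos': array([522.086,  65.93 , 129.47 ]), 'tcp_rot': array([ 3.142, -0.521,  1.797]), 'contact_force': array([-0.17 ,  0.093, -2.81 ]), 'wrist_torque': array([-0.377, -0.135,  0.062]), 'qpos': array([-0.18 ,  0.449,  1.87 ,  0.536,  1.109, -0.719])}
box y 48.66954166117684 box x -0.00835192360366932
```

View pics/t5.png

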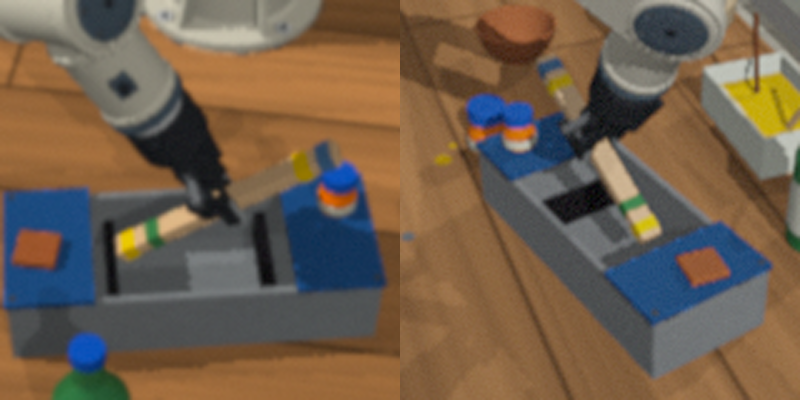

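Both crops show the whole strip out of the opening. The lower end is clear of the tile-side cover and the upper end is above the jar, with only the strip's weight in the force reading. Next I lift and level it.

Emit:
carry_out:
  series:
    - [0,0,0,0.001,0,-0.005,1]
    - [0,0,0,0.005,0,-0.02,1]
    - [0,0,0,0.012,0,-0.042,1]
    - [0,0,0,0.02,0,-0.072,1]
    - [0,0,0,0.029,0,-0.106,1]
    - [0,-0.015,0,0.036,0,-0.145,1]
    - [0,-0.035,0,0.043,0,-0.187,1]
    - [0,-0.056,0,0.05,0,-0.23,1]

```text
clock: 11.48
eef_pos: [526.2, 48.1, 186.3]
tcp_rot: [3.141, -0.343, 1.796]
contact_force: [0.6, 0.3, -1.3]
opening: 0.297
grasp_force: 34.5
```

Emit:
carry_out:
  series:
    - [0,-0.021,0,-0.011,0,-0.016,1]
    - [0,-0.041,0,-0.022,0,-0.032,1]
    - [0,-0.06,0,-0.032,0,-0.048,1]
    - [0,-0.076,0,-0.04,0,-0.062,1]
    - [0,-0.091,0,-0.048,0,-0.073,1]
    - [0,-0.102,0,-0.053,0,-0.083,1]
    - [0,-0.109,0,-0.057,0,-0.089,1]
    - [0,-0.111,0,-0.058,0,-0.091,1]

```text
clock: 12.48
eef_pos: [530.8, 27.8, 202.3]
tcp_rot: [3.142, 0.003, 1.797]
contact_force: [0.8, -0.7, -2.4]
opening: 0.303
grasp_force: 34.5
```

```bash
python3 - <<'E'
from h import *
s=r.sense();print({k:np.round(s[k],3) for k in ("clock","eef_pos","tcp_rot","contact_force","wrist_torque","qvel")})
a_=save("scene","sc6");b=save("side","s6")
cv2.imwrite("pics/t6.png",np.hstack([cv2.resize(a_[100:260,260:420,::-1],(400,400),interpolation=cv2.INTER_CUBIC),cv2.resize(b[100:280,220:400,::-1],(400,400),interpolation=cv2.INTER_CUBIC)]))
E
```

```text
{'clock': np.float64(12.475), 'eef_pos': array([530.807,  27.783, 202.267]), 'tcp_rot': array([3.142e+00, 3.000e-03, 1.797e+00]), 'contact_force': array([ 0.823, -0.712, -2.421]), 'wrist_torque': array([0.028, 0.001, 0.01 ]), 'qvel': array([ 0.019, -0.001,  0.001, -0.049, -0.005,  0.046])}
```

View pics/t6.png

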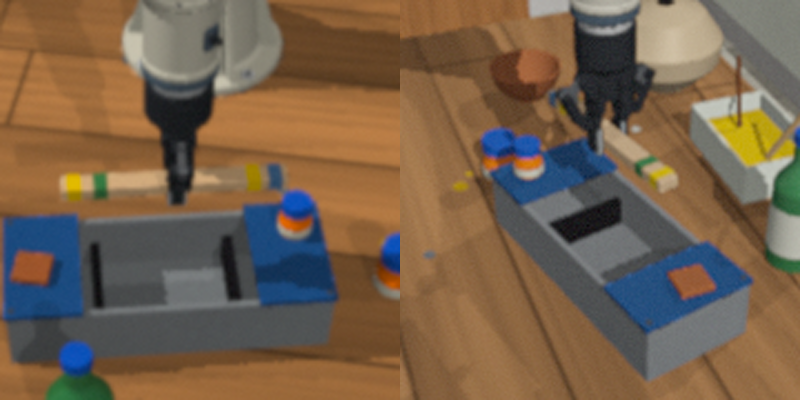

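The strip is held level about 120 mm above the covers and clear of the jar. The jar and tile are still in place. I let the arm settle, then hand in.

Emit:
carry_out:
  series:
    - [0,0,0,0,0,0,1]
    - [0,0,0,0,0,0,1]
    - [0,0,0,0,0,0,1]
    - [0,0,0,0,0,0,1]

```text
clock: 13.08
eef_pos: [530.9, 27.6, 202.0]
tcp_rot: [-3.142, 0.003, 1.797]
contact_force: [0.1, -0.0, -2.5]
opening: 0.297
grasp_force: 34.5
```

```bash
python3 -c "
from rig import r
s=r.sense();print(s['tcp_rot'],s['grasp_force'],s['contact_force']);print(r.sign_off())"
```

```text
[-3.14154614e+00  3.09428913e-03  1.79688369e+00] 34.51323866844177 [ 0.09589773 -0.01762683 -2.45497169]
the job is handed in; nothing more can be done
None
```

The strip was drawn out on the slant, jar end first, and is held level about 120 mm above the box with the jar and tile still in place; no knock or jam showed in the force readings, and I handed the job in at about 13 s.

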